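Find the tired shock mount under the power unit and fold its tag down

TASK

One of the three spring shock mounts on the power unit's underframe has gone soft. With your fingertips, working from your left to your right, press each mount's pad a good few millimetres down to feel how it gives and let it spring back, then push the tag of the softest mount down flat to mark it for replacement. Leave the other two tags raised, pull or lift nothing, and leave the loose things on and around the underframe where they are.

Things in the scene. Friction and masses are not known exactly. Their poses are not given: they have to be found in the camera images.
- underframe: Aluminium plate 260 (x) x 400 (y) x 8 mm, base of the power unit, fixed on the 2.5 mm mat. Origin: centre of underside; z up, y to the robot's left (within 15 deg). Three like spring mounts, turned as the plate: left (foot centre x -55, y +125 mm), middle (+65, 0), right (-55, -125); which is where changes. Pad axis 30 mm to -y of the foot centre, tag hinge 10 mm to +y of it
- pad_a_top (a point): centre of the top of mount A's pad, a level black rubber-faced disc 43 mm across, 58 mm above the foot's underside at rest; moves with the pad
- pad_a (a joint): how far mount A's pad is pressed down, in m: 0 at rest, 0.015 when it meets its stop. Springs straight back when let go. Pressing a pad 6 mm takes about 3 N on the softest mount and 6 to 7 N on the other two
- tag_a_hinge (a point): middle of the hinge of mount A's tag (fixed), 8.5 mm above the underside of the mount's foot; the hinge line runs along the plate's x. The foot is a steel plate 62 (x) x 120 (y) x 5 mm bolted on the underframe, its underside 10.5 mm above the table; it carries a dark cup 53 mm across and 23 mm high, the coil spring and pad, and this tag beside them
- tag_a_end (a point): middle of the free end of mount A's tag, on its upper face: steel plate 34 mm wide, 3 mm thick, free end 44 mm from the hinge. It rises from the hinge towards the plate's +y; pressing down on its free end lays it flat on the foot, pointing to +y (upper face then 8.5 mm above the foot's underside). It stays where it is left (stiff hinge, about 1 N at the end)
- tag_a (a joint): fold of mount A's tag in rad: 0 to 0.25 at the start (raised 52 to 37 degrees), 0.9 when flat on the foot
- pad_b_top (a point): centre of the top of mount B's pad, a level black rubber-faced disc 43 mm across, 58 mm above the foot's underside at rest; moves with the pad
- pad_b (a joint): how far mount B's pad is pressed down, in m: 0 at rest, 0.015 when it meets its stop. Springs straight back when let go. Pressing a pad 6 mm takes about 3 N on the softest mount and 6 to 7 N on the other two
- tag_b_hinge (a point): middle of the hinge of mount B's tag (fixed), 8.5 mm above the underside of the mount's foot; the hinge line runs along the plate's x. The foot is a steel plate 62 (x) x 120 (y) x 5 mm bolted on the underframe, its underside 10.5 mm above the table; it carries a dark cup 53 mm across and 23 mm high, the coil spring and pad, and this tag beside them
- tag_b_end (a point): middle of the free end of mount B's tag, on its upper face: steel plate 34 mm wide, 3 mm thick, free end 44 mm from the hinge. It rises from the hinge towards the plate's +y; pressing down on its free end lays it flat on the foot, pointing to +y (upper face then 8.5 mm above the foot's underside). It stays where it is left (stiff hinge, about 1 N at the end)
- tag_b (a joint): fold of mount B's tag in rad: 0 to 0.25 at the start (raised 52 to 37 degrees), 0.9 when flat on the foot
- pad_c_top (a point): centre of the top of mount C's pad, a level black rubber-faced disc 43 mm across, 58 mm above the foot's underside at rest; moves with the pad
- pad_c (a joint): how far mount C's pad is pressed down, in m: 0 at rest, 0.015 when it meets its stop. Springs straight back when let go. Pressing a pad 6 mm takes about 3 N on the softest mount and 6 to 7 N on the other two
- tag_c_hinge (a point): middle of the hinge of mount C's tag (fixed), 8.5 mm above the underside of the mount's foot; the hinge line runs along the plate's x. The foot is a steel plate 62 (x) x 120 (y) x 5 mm bolted on the underframe, its underside 10.5 mm above the table; it carries a dark cup 53 mm across and 23 mm high, the coil spring and pad, and this tag beside them
- tag_c_end (a point): middle of the free end of mount C's tag, on its upper face: steel plate 34 mm wide, 3 mm thick, free end 44 mm from the hinge. It rises from the hinge towards the plate's +y; pressing down on its free end lays it flat on the foot, pointing to +y (upper face then 8.5 mm above the foot's underside). It stays where it is left (stiff hinge, about 1 N at the end)
- tag_c (a joint): fold of mount C's tag in rad: 0 to 0.25 at the start (raised 52 to 37 degrees), 0.9 when flat on the foot
- thumbscrew_mid (a point): steel thumbscrew standing on its knurled head (22 mm across, 12 mm high) with its 8 mm shank up, 34 mm tall; loose on the underframe between the left and right mounts; point at its centre; not part of the job
- standoff_mid (a point): round brass standoff, 12 mm across, 40 mm tall, standing loose on the underframe at its far left corner; point at its centre; not part of the job
- bush_mid (a point): black rubber ring, 30 mm across, 18 mm tall, lying loose on the underframe at its far right corner; point at its centre; not part of the job
- heatsink_mid (a point): finned aluminium heatsink 70 x 50 x 30 mm, loose on the mat beyond the left end of the underframe; point at its centre; not part of the job
- meter_mid (a point): grey handheld multimeter 165 x 78 x 34 mm lying face up on the mat beyond the right end of the underframe; point at its centre; not part of the job
- driver_grip (a point): screwdriver about 180 mm long lying on the mat beyond the left end of the underframe; point on its handle; not part of the job
- jar_mid (a point): clear jar with black cap, 52 mm across, 55 mm tall, on the mat beyond the right end of the underframe; point at its centre; not part of the job

How it is judged:
By the outcome, as a careful person would: the job done as asked, in the order asked, and still so for the second after the job is handed in, with the robot touching nothing.
It also fails if it takes over 54 s, if anything falls off the work surface, if the arm or the gripper's body presses on something with over 40 N, if the wrist force passes 120 N, or if a joint passes its speed limit or range.

ROBOT

A 6-joint arm with a two-finger parallel gripper is mounted at the origin on the work surface. World frame = base frame: x ahead of the robot, y to its left, z up, the work surface at z = 0. Lengths are in m, angles in rad, forces in N, time in s.
With the tool pointing down it reaches from about 0.25 to 0.725 m from the base axis. Payload 4 kg.
Tool frame: the origin (TCP) lies midway between the tips of the shut fingers; the grasp point (between the pads) lies 19 mm behind it; y points along the fingers, x is the direction in which the jaws open and shut, and the axes are right-handed (so a half turn about y gives the same grasp; the last joint's range is limited). The gripper opens to 85 mm and grips with 20 to 120 N. Pads are 22 mm wide; open, the fingers measure 114 mm over their backs; the gripper's body (76 mm by 85 mm) begins 54 mm behind the grasp point. The pads swing forward as they close: fully open they stand 13 mm farther back than shut.
Start: joints at [1.246, 0.241, 0.005, 1.335, 0, 1.571], TCP at [0.16, 0.474, 0.231] pointing down, gripper open.
Joint ranges: [-2.72, 2.72], [-1.05, 1.87], [-1.09, 1.28], [-1.99, 2.15], [-1.42, 1.44], [-3.14, 3.14]. Speed limits (rad/s): [2.79, 2.79, 3.14, 3.14, 3.14, 3.14].

INTERFACE

Orientations are given as a unit quaternion [x, y, z, w].
In Python, from workcell import bot gives the robot as it stands. The module is installed in compiled form; this text tells all that it offers.
- The arm moves only by the shell command python3 -m inch 'ROWS'. ROWS is text: rows parted by semicolons, each of 7 numbers parted by spaces: the turn, a rotation vector about the tool's x, y, z in degrees, then the shift along the tool's x, y, z in mm, then the closure, from 0 (fully open) to 1 (shut). In form: ax ay az dx dy dz fingers; .... A call has 1 to 12 rows; each row shifts and turns the commanded pose from where the row before left it, along the tool's axes as they then stand; what a row does not reach is not made up. A row lasts 1/8 s, in which the tool goes at most 62.5 mm and 10.7 degrees, less where a joint would pass 70% of its speed; a pose out of reach is approached as far as the arm can. A call with a gripper value outside its range is refused whole. The fingers move at their own pace and stop on an object; the grip force is fixed at half the most. Time passes only in rows, so rows that do not move let the fingers close. It gives the time, the measured TCP pose, the force and the opening at its end, in the units of the state.
- bot.get_obs(): the state, without advancing time (a new reading comes with each control period).
- bot.camera(name): name is "side" or "top" or "wrist"; returns a dict with "color" (400x640x3 uint8, blue, green, red), "fx", "fy", "cx", "cy" (pixels), "extrinsics" (4x4, takes a point from world to camera coordinates). Camera axes: x right, y up, looking along -z (the intrinsics and any distortion apply to the point x, -y, -z); pixel columns grow to the right and rows downward; lengths in m; the calibration is good to about 2 mm. The wrist camera is an equidistant fisheye: a pixel r from the principal point sees the ray r / f radians off the axis. A picture is of the moment at which its call begins. There is no depth.
- bot.job_done(): hands the job in, once; it reports no verdict.
Trained networks look in the newest picture that a camera, given by its name, has taken for a name from the list of things; names that differ only in an ending like _2 or _b are one class to them, and where a whole thing is asked for, a point or a joint stands for the part that bears it (a point fixed in the world has none). Each returns a list of dicts, best first, with "conf" (0 to 1); they miss things now and then, are a little off and sometimes report something else, mostly with a low value. They report only what shows in the picture. A call takes as long as a camera call.
- bot.look_for(name, camera): "extent" ([left, top, right, bottom] in pixels, round what is visible of it).
- bot.cut_out(name, camera): "region" (400x640 bool, what is visible of it) and "extent" ([left, top, right, bottom] in pixels, round what is visible of it).
- bot.spot_point(name, camera): "point" ([column, row] in pixels: a listed point, or the origin of a listed thing).
The state is a dict: "clock": time; "joint_pos": joint angles; "joint_vel": joint speeds; "tau": joint torques, N m; "eef_pos": TCP position; "tool_rot": TCP orientation; "ft_force": force on the tool from outside, world axes, zero at the start; "ft_torque": the same for the moment, N m; "grip_width": finger opening in m.
Only numpy, scipy, OpenCV 4.12 (cv2) and the standard library are available. Lean on these libraries where they do the work, as an engineer would, in place of code of your own. Each camera call takes 0.05 s, during which the arm holds its last target.

## Working session

There is one attempt and no reset: what is moved stays moved. The work goes in short steps, Python scripts to look and compute and a shell command to move; the robot and the scene stay as the last step left them, time stands still between calls to the robot, and variables do not carry over. Pictures are saved under pics/ and viewed, and the job is handed in when it is done.

```bash
mkdir -p pics; python3 - <<'E'
from workcell import bot
import cv2, numpy as np
o=bot.get_obs(); print({k:np.round(v,4).tolist() for k,v in o.items()})
for n in ["top","side"]:
    c=bot.camera(n); cv2.imwrite(f"pics/{n}0.png",c["color"]); print(n,c["fx"],c["cx"],c["cy"],np.round(c["extrinsics"],3).tolist())
    for k in ["pad_a_top","tag_a_hinge","tag_a_end","underframe","thumbscrew_mid","standoff_mid","bush_mid"]:
        print(k,[(round(d["conf"],2),np.round(d["point"],1).tolist()) for d in bot.spot_point(k,n)])
E
```

```text
{'clock': 0.0, 'joint_pos': [1.246, 0.2414, 0.0037, 1.3352, 0.0, 1.5708], 'joint_vel': [0.0005, 0.001, 0.0007, -0.0004, 0.0008, -0.0006], 'tau': [0.0012, -37.2314, 25.2409, 0.017, 0.0001, -0.0], 'eef_pos': [0.1594, 0.4733, 0.2304], 'tool_rot': [0.5747, 0.412, -0.4132, -0.5738], 'ft_force': [0.8368, 0.3415, -0.4429], 'ft_torque': [-0.0071, 0.0298, -0.021], 'grip_width': 0.0853}
top 425.6467402463655 324.8410703774955 198.35215131165307 [[0.024, -1.0, -0.019, 0.011], [0.995, 0.022, 0.094, -0.57], [-0.094, -0.021, 0.995, -1.016], [0.0, 0.0, 0.0, 1.0]]
pad_a_top [(0.73, [303.8, 229.4])]
tag_a_hinge [(0.66, [293.3, 230.5])]
tag_a_end [(0.58, [277.1, 230.7])]
underframe [(0.77, [337.5, 198.6]), (0.59, [292.4, 231.4])]
thumbscrew_mid [(0.59, [343.4, 227.8])]
standoff_mid [(0.5, [287.2, 170.1])]
bush_mid [(0.41, [380.0, 146.6])]
side 425.67411338285507 316.8337548652807 193.97597270542127 [[0.958, -0.287, -0.003, -0.546], [0.178, 0.588, 0.789, -0.167], [-0.225, -0.756, 0.615, -0.805], [0.0, 0.0, 0.0, 1.0]]
pad_a_top [(0.56, [276.0, 188.0]), (0.3, [439.5, 285.5])]
tag_a_hinge [(0.92, [269.7, 196.5])]
tag_a_end [(0.57, [262.9, 180.1])]
underframe [(0.65, [322.1, 228.3])]
thumbscrew_mid [(0.65, [287.2, 227.4]), (0.5, [343.7, 210.6])]
standoff_mid [(0.63, [330.5, 176.4])]
bush_mid [(0.68, [394.9, 239.1]), (0.19, [439.1, 286.1])]
```

View pics/top0.png

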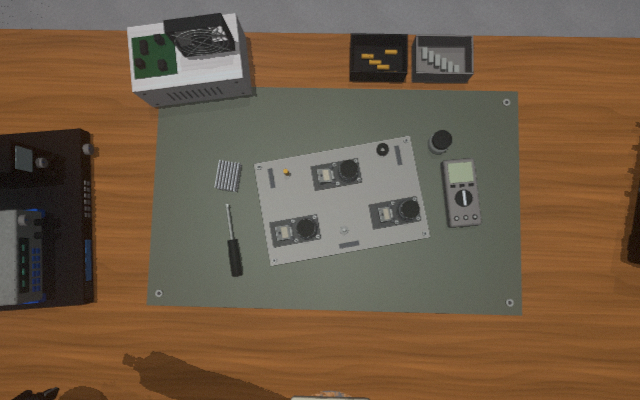

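View pics/side0.png

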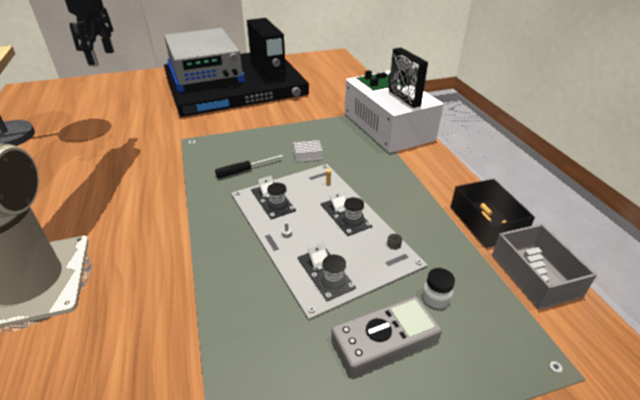

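```bash
cat > h.py <<'E'
from workcell import bot
import cv2, numpy as np
from scipy.optimize import least_squares
from scipy.spatial.transform import Rotation as R
def proj(c,P):
    P=np.atleast_2d(P); q=(c["extrinsics"]@np.c_[P,np.ones(len(P))].T).T
    x,y,z=q[:,0],-q[:,1],-q[:,2]
    return np.c_[c["fx"]*x/z+c["cx"],c["fy"]*y/z+c["cy"]]
def projw(c,P):
    P=np.atleast_2d(P); q=(c["extrinsics"]@np.c_[P,np.ones(len(P))].T).T
    d=np.c_[q[:,0],-q[:,1],-q[:,2]]; r=np.hypot(d[:,0],d[:,1]); th=np.arctan2(r,d[:,2])
    return np.c_[c["fx"]*th*d[:,0]/r+c["cx"],c["fy"]*th*d[:,1]/r+c["cy"]]
def plate(p,L):
    L=np.atleast_2d(L); c,s=np.cos(p[2]),np.sin(p[2])
    return np.c_[p[0]+c*L[:,0]-s*L[:,1],p[1]+s*L[:,0]+c*L[:,1],L[:,2]]
FEET=np.array([[-.055,.125],[.065,0],[-.055,-.125]])
PADS=np.c_[FEET+[0,-.03],[.0685]*3]
HING=np.c_[FEET+[0,.01],[.019]*3]
E
python3 - <<'E'
from h import *
cs={};hull={}
for n in ["top","side"]:
    cs[n]=bot.camera(n)
    m=bot.cut_out("underframe",n)
    print([(round(d["conf"],2),d["extent"],d["region"].sum()) for d in m])
    g=m[0]["region"].astype(np.uint8)
    h=cv2.convexHull(cv2.findNonZero(g)); hull[n]=h
    ap=cv2.approxPolyN(h,4,ensure_convex=True).reshape(-1,2)
    print(n,ap.tolist())
    v=cs[n]["color"].copy(); v[g>0]=v[g>0]//2+np.array([0,0,100],np.uint8)
    cv2.polylines(v,[ap.astype(int).reshape(-1,1,2)],1,(0,255,0),1)
    cv2.imwrite(f"pics/{n}1.png",v)
    for k in "abc": print([(round(d["conf"],2),np.round(d["point"],1).tolist()) for d in bot.spot_point(f"pad_{k}_top",n)])
    cs[n]["ap"]=ap
C=np.array([[.13,.2],[.13,-.2],[-.13,-.2],[-.13,.2]]);C=np.c_[C,[.0105]*4]
def res(p,names):
    r=[]
    for n in names:
        u=proj(cs[n],plate(p,C)); a=cs[n]["ap"]
        for q in u:
            r+=list(q-a[np.argmin(((a-q)**2).sum(1))])
    return np.array(r)
for names in (["top"],["side"],["top","side"]):
    s=least_squares(res,[.57,-.03,.15],args=(names,),loss="soft_l1"); print(names,s.x,np.round(res(s.x,names),1))
p=s.x; np.save("p.npy",p)
print(plate(p,PADS)); print(proj(cs["top"],plate(p,PADS)),proj(cs["side"],plate(p,PADS)))
E
```

```text
[(0.87, [253.8, 137.0, 430.7, 264.4], np.int64(12428))]
top [[270, 266], [253, 163], [409, 135], [430, 237]]
[(0.59, [303.7, 227.2]), (0.19, [292.6, 230.4])]
[(0.81, [347.7, 170.5])]
[(0.67, [407.7, 205.6])]
[(0.81, [232.6, 166.4, 424.5, 321.4], np.int64(11620)), (0.17, [386.9, 234.0, 402.0, 248.6], np.int64(198))]
side [[307, 320], [230, 192], [328, 163], [428, 266]]
[(0.8, [275.1, 186.3])]
[(0.64, [440.6, 288.2]), (0.56, [355.3, 202.3])]
[(0.98, [331.3, 261.3])]
['top'] [ 0.56898687 -0.01418979  0.2016661 ] [-0.1  0.2  0.3 -0.1 -0.  -0.  -0.1 -0.1]
['side'] [ 0.57002105 -0.01824012  0.19235237] [-0.5  0.7 -0.4  0.2  0.1 -0.5  1.   0.5]
['top', 'side'] [ 0.5694747  -0.01577592  0.197674  ] [ 0.7 -0.3  1.2 -0.   0.5  0.2  0.3 -0.5 -1.5  0.2 -1.  -1.1  0.1 -1.5
  0.3  0.3]
[[ 0.4968888   0.06657265  0.0685    ]
 [ 0.63910057 -0.0324264   0.0685    ]
 [ 0.54598609 -0.17855885  0.0685    ]]
[[305.65170102 227.31496525]
 [349.10089492 168.09286616]
 [410.89580264 208.72182407]] [[275.82717065 187.20617653]
 [353.30746021 202.73208211]
 [332.90928696 262.43773061]]
```

```bash
python3 - <<'E'
from h import *
o=bot.get_obs(); M=R.from_quat(o["tool_rot"]).as_matrix(); print(M.round(3))
p=np.load("p.npy")
for t in plate(p,PADS)-[0,0,-.03]: print(t.round(4), (M.T@(t-o["eef_pos"])*1000).round(1))
th=np.array([np.cos(p[2]),np.sin(p[2]),0]); print(np.degrees(p[2]), M.T@th)
E
```

```text
[[ 0.319  0.    -0.948]
 [ 0.948  0.     0.319]
 [ 0.    -1.     0.   ]]
[0.4969 0.0666 0.0985] [-278.4  132.8 -449.7]
[ 0.6391 -0.0324  0.0985] [-326.8  132.8 -616. ]
[ 0.546  -0.1786  0.0985] [-495.   132.8 -574.4]
11.325885912433787 [ 4.98984303e-01  1.21337584e-05 -8.66611023e-01]
```

```bash
python3 -m inch '0 -5 0 0 0 0 1; 0 -5 0 0 0 0 1'; python3 - <<'E'
from h import *
o=bot.get_obs(); print(o["joint_pos"])
E
```

```text
clock: 1.55
eef_pos: [0.1596, 0.4739, 0.2313]
tool_rot: [0.535, 0.462, -0.462, -0.535]
ft_force: [-0.1, -0.3, -0.2]
grip_width: 0.0515
[ 1.24599980e+00  2.40594552e-01  5.00490318e-03  1.33519320e+00
 -8.89492662e-06  1.39339527e+00]
```

```bash
python3 -m inch '0 -10 0 0 0 0 1; 0 -10 0 0 0 0 1';  python3 - <<'E'
from h import *
o=bot.get_obs(); M=R.from_quat(o["tool_rot"]).as_matrix()
p=np.load("p.npy"); t=plate(p,PADS)[0]+[0,0,.05]
print(M.round(3),(M.T@(t-o["eef_pos"])*1000).round(1))
E
```

```text
clock: 1.8
eef_pos: [0.1596, 0.4738, 0.2313]
tool_rot: [-0.446, -0.548, 0.548, 0.446]
ft_force: [-0.2, -0.4, -0.6]
grip_width: 0.0123
[[-0.203  0.    -0.979]
 [ 0.979 -0.    -0.203]
 [-0.    -1.     0.   ]] [-467.3  112.8 -247.6]
```

```bash
python3 -m inch '0 0 0 -52 0 -27 1;0 0 0 -52 0 -27 1;0 0 0 -52 0 -27 1;0 0 0 -52 0 -28 1;0 0 0 -52 0 -28 1;0 0 0 -52 5 -28 1;0 0 0 -52 20 -28 1;0 0 0 -52 20 -28 1;0 0 0 -51 20 -26 1;0 0 0 0 0 0 1;0 0 0 0 0 0 1';  python3 - <<'E'
from h import *
o=bot.get_obs(); M=R.from_quat(o["tool_rot"]).as_matrix()
p=np.load("p.npy"); t=plate(p,PADS)[0]
print((M.T@(t-o["eef_pos"])*1000).round(1))
for n in ["side","wrist"]:
    c=bot.camera(n)
    cv2.imwrite(f"pics/{n}2.png",c["color"])
pr=projw(c,plate(p,np.r_[PADS,HING])); print(pr.round(1))
for k in ["pad_a_top","tag_a_hinge","tag_a_end"]:
    print([(round(d["conf"],2),np.round(d["point"],1).tolist()) for d in bot.spot_point(k,"wrist")])
E
```

```text
clock: 3.18
eef_pos: [0.4936, 0.0648, 0.1662]
tool_rot: [-0.448, -0.547, 0.547, 0.448]
ft_force: [-0.1, 0.2, 0.1]
grip_width: 0.0003
[ 1.  97.7 -3.7]
[[315.4 201.3]
 [194.8 310.2]
 [ 74.3 200.1]
 [356.2 185.2]
 [240.9 286.5]
 [126.6 186.3]]
[(0.87, [318.5, 201.5])]
[(0.79, [357.8, 185.4]), (0.31, [318.3, 203.1])]
[(0.56, [395.8, 195.1])]
```

View pics/wrist2.png

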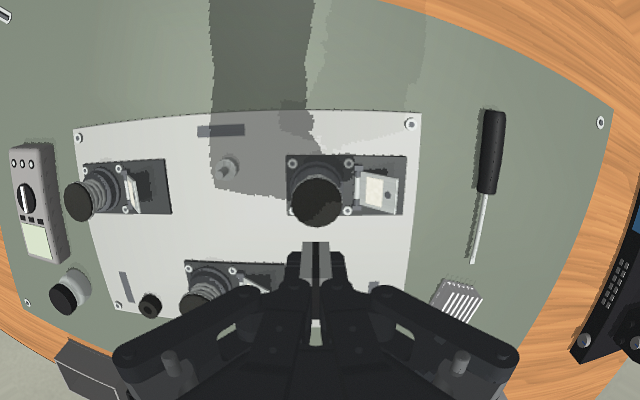

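View pics/side2.png

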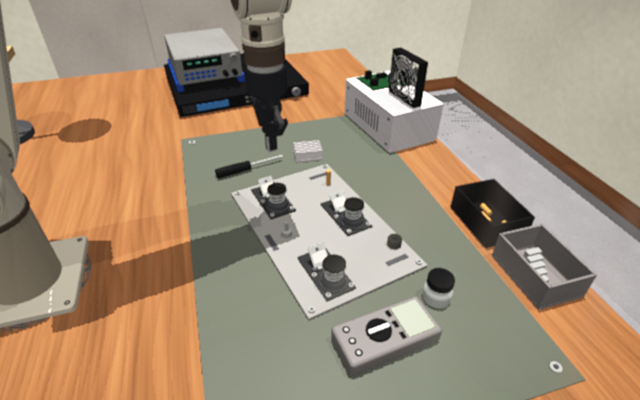

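```bash
python3 -m inch '0 0 0 1.5 30 -4 1; 0 0 0 0 35 0 1; 0 0 0 0 20 0 1; 0 0 0 0 5 0 1; 0 0 0 0 0 0 1; 0 0 0 0 0 0 1';python3 -m inch '0 0 0 0 3 0 1; 0 0 0 0 2 0 1; 0 0 0 0 0 0 1; 0 0 0 0 0 0 1'
```

```text
clock: 4.18
eef_pos: [0.4985, 0.0675, 0.0776]
tool_rot: [0.448, 0.548, -0.547, -0.447]
ft_force: [0.2, 0.4, 0.1]
grip_width: 0.0001
clock: 4.68
eef_pos: [0.4976, 0.0671, 0.0713]
tool_rot: [-0.448, -0.547, 0.547, 0.448]
ft_force: [0.3, -0.1, -0.2]
grip_width: -0.0002
```

```bash
python3 -m inch '0 0 0 0 3 0 1; 0 0 0 0 2 0 1; 0 0 0 0 0 0 1; 0 0 0 0 0 0 1'
```

```text
clock: 5.18
eef_pos: [0.4978, 0.0671, 0.0665]
tool_rot: [0.448, 0.547, -0.547, -0.448]
ft_force: [-0.9, -0.3, 2.3]
grip_width: -0.0001
```

```bash
python3 -m inch '0 0 0 0 2 0 1; 0 0 0 0 0 0 1; 0 0 0 0 0 0 1'; python3 -m inch '0 0 0 0 2 0 1; 0 0 0 0 2 0 1; 0 0 0 0 0 0 1; 0 0 0 0 0 0 1'
```

```text
clock: 5.55
eef_pos: [0.4978, 0.0671, 0.0646]
tool_rot: [0.448, 0.547, -0.547, -0.448]
ft_force: [-0.4, -0.8, 3.6]
grip_width: 0.0003
clock: 6.05
eef_pos: [0.4978, 0.0671, 0.061]
tool_rot: [0.448, 0.547, -0.547, -0.448]
ft_force: [-1.2, 0.1, 8.7]
grip_width: 0.0
```

```bash
python3 -m inch '0 0 0 0 -10 0 1; 0 0 0 0 -40 0 1; 0 0 0 -31 -10 -30 1; 0 0 0 -31 0 -30 1; 0 0 0 -31 0 -30 1; 0 0 0 -32 0 -30 1; 0 0 0 0 0 0 1;0 0 0 0 0 0 1';python3 - <<'E'
from h import *
o=bot.get_obs(); M=R.from_quat(o["tool_rot"]).as_matrix()
p=np.load("p.npy"); t=plate(p,PADS)
print((M.T@(t-o["eef_pos"]).T*1000).round(1).T,o["ft_force"])
c=bot.camera("wrist")
cv2.imwrite(f"pics/w3.png",c["color"])
print(projw(c,t).round(1))
for k in "abc":
    print([(round(d["conf"],2),np.round(d["point"],1).tolist()) for d in bot.spot_point(f"pad_{k}_top","wrist")])
E
```

```text
clock: 7.05
eef_pos: [0.6386, -0.0315, 0.1192]
tool_rot: [-0.447, -0.547, 0.548, 0.449]
ft_force: [-0.1, 0.7, -0.2]
grip_width: 0.0001
[[ 124.1   51.1  119.5]
 [  -1.    50.7   -0.4]
 [-125.9   50.8  119.7]] [-0.11465611  0.7162116  -0.15649327]
[[495.5  52.7]
 [313.3 219.5]
 [131.9  52.8]]
[(0.85, [497.0, 56.3]), (0.63, [351.8, 119.1])]
[(0.97, [314.6, 225.9]), (0.55, [551.5, 73.4])]
[(0.93, [132.5, 59.8])]
```

View pics/w3.png

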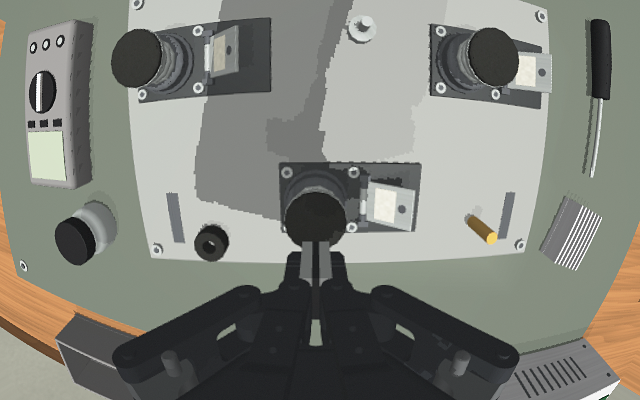

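```bash
python3 -m inch '0 0 0 0 25 -1 1; 0 0 0 0 15 0 1; 0 0 0 0 7 0 1; 0 0 0 0 2 0 1; 0 0 0 0 0 0 1; 0 0 0 0 0 0 1'; python3 -m inch '0 0 0 0 3 0 1; 0 0 0 0 2 0 1; 0 0 0 0 0 0 1; 0 0 0 0 0 0 1'; python3 -m inch '0 0 0 0 2 0 1; 0 0 0 0 2 0 1; 0 0 0 0 0 0 1; 0 0 0 0 0 0 1';
```

```text
clock: 8.0
eef_pos: [0.6414, -0.0316, 0.0721]
tool_rot: [0.448, 0.547, -0.547, -0.448]
ft_force: [0.8, -0.7, 0.2]
grip_width: 0.0001
clock: 8.5
eef_pos: [0.6411, -0.0316, 0.0665]
tool_rot: [0.448, 0.547, -0.547, -0.448]
ft_force: [0.9, -0.4, 1.9]
grip_width: 0.0003
clock: 9.0
eef_pos: [0.6411, -0.0316, 0.0626]
tool_rot: [0.448, 0.547, -0.547, -0.448]
ft_force: [0.3, 0.2, 3.3]
grip_width: 0.0001
```

```bash
python3 -m inch '0 0 0 0 2 0 1; 0 0 0 0 0 0 1; 0 0 0 0 0 0 1'; python3 -m inch '0 0 0 0 0 0 1'; python3 -m inch '0 0 0 0 0 0 1'
```

```text
clock: 9.38
eef_pos: [0.6411, -0.0316, 0.0605]
tool_rot: [0.448, 0.547, -0.547, -0.448]
ft_force: [0.6, -0.6, 3.6]
grip_width: -0.0002
clock: 9.5
eef_pos: [0.6411, -0.0316, 0.0605]
tool_rot: [0.448, 0.547, -0.547, -0.448]
ft_force: [0.6, -1.0, 4.6]
grip_width: -0.0001
clock: 9.62
eef_pos: [0.6411, -0.0316, 0.0604]
tool_rot: [0.448, 0.547, -0.547, -0.448]
ft_force: [0.7, -0.8, 4.0]
grip_width: -0.0001
```

```bash
python3 -m inch '0 0 0 0 -10 0 1; 0 0 0 0 -40 0 1; 0 0 0 -31 -10 30 1; 0 0 0 -31 0 30 1; 0 0 0 -31 0 30 1; 0 0 0 -31 0 30 1; 0 0 0 0 0 0 1;0 0 0 0 0 0 1';python3 - <<'E'
from h import *
o=bot.get_obs(); M=R.from_quat(o["tool_rot"]).as_matrix()
p=np.load("p.npy"); t=plate(p,PADS)
print((M.T@(t-o["eef_pos"]).T*1000).round(1).T,o["ft_force"])
c=bot.camera("wrist")
cv2.imwrite(f"pics/w4.png",c["color"])
print(projw(c,t).round(1))
for k in "abc":
    print([(round(d["conf"],2),np.round(d["point"],1).tolist()) for d in bot.spot_point(f"pad_{k}_top","wrist")])
E
```

```text
clock: 10.62
eef_pos: [0.5474, -0.1765, 0.1201]
tool_rot: [0.448, 0.547, -0.547, -0.448]
ft_force: [1.1, 0.4, 0.3]
grip_width: -0.0001
[[ 248.2   51.9    1.6]
 [ 123.1   51.7 -118.3]
 [  -1.8   51.6    1.8]] [1.11101905 0.43506904 0.34193433]
[[584.9 210.9]
 [449.7 336. ]
 [312.1 215.9]]
[(0.71, [586.8, 213.9]), (0.24, [467.1, 242.3])]
[]
[(0.6, [313.2, 220.3])]
```

View pics/w4.png

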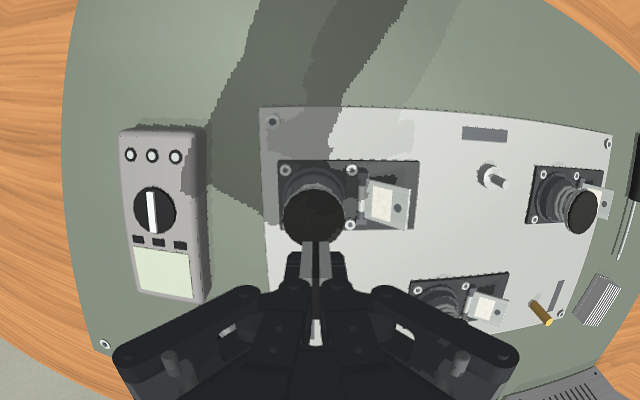

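Pad at (313,217), just ahead of the finger axis as before; shift –1 in x and press.

```bash
python3 -m inch '0 0 0 -1 25 0 1; 0 0 0 0 15 0 1; 0 0 0 0 8 0 1; 0 0 0 0 2 0 1; 0 0 0 0 0 0 1; 0 0 0 0 0 0 1'; python3 -m inch '0 0 0 0 3 0 1; 0 0 0 0 2 0 1; 0 0 0 0 0 0 1; 0 0 0 0 0 0 1'; python3 -m inch '0 0 0 0 2 0 1; 0 0 0 0 2 0 1; 0 0 0 0 0 0 1; 0 0 0 0 0 0 1';
```

```text
clock: 11.58
eef_pos: [0.5484, -0.178, 0.071]
tool_rot: [0.448, 0.547, -0.547, -0.447]
ft_force: [0.6, -0.0, -0.4]
grip_width: 0.0002
clock: 12.08
eef_pos: [0.5485, -0.178, 0.0658]
tool_rot: [0.448, 0.547, -0.547, -0.447]
ft_force: [0.3, 0.1, 3.0]
grip_width: -0.0
clock: 12.58
eef_pos: [0.5485, -0.178, 0.062]
tool_rot: [0.448, 0.547, -0.547, -0.447]
ft_force: [0.6, -1.2, 6.1]
grip_width: 0.0001
```

```bash
python3 -m inch '0 0 0 0 2 0 1; 0 0 0 0 0 0 1; 0 0 0 0 0 0 1'; python3 -m inch '0 0 0 0 0 0 1'
```

```text
clock: 12.95
eef_pos: [0.5485, -0.178, 0.0604]
tool_rot: [0.449, 0.547, -0.547, -0.447]
ft_force: [-0.3, -0.9, 8.7]
grip_width: 0.0003
clock: 13.08
eef_pos: [0.5485, -0.178, 0.0604]
tool_rot: [0.449, 0.547, -0.547, -0.447]
ft_force: [0.1, 0.4, 7.6]
grip_width: 0.0003
```

```bash
python3 -m inch '0 0 0 0 -10 0 1; 0 0 0 0 -40 0 1; 0 0 0 40 -10 -24 1; 0 0 0 40 0 -24 1; 0 0 0 40 0 -24 1; 0 0 0 40 0 -24 1;0 0 0 39 0 -24 1; 0 0 0 0 0 0 1;0 0 0 0 0 0 1';python3 - <<'E'
from h import *
o=bot.get_obs(); M=R.from_quat(o["tool_rot"]).as_matrix()
p=np.load("p.npy"); t=plate(p,HING+[0,.034,0])
print((M.T@(t-o["eef_pos"]).T*1000).round(1).T,o["ft_force"])
for n in ["side","wrist"]:
    c=bot.camera(n)
    cv2.imwrite(f"pics/{n}5.png",c["color"])
    f=proj if n=="side" else projw
    print(f(c,t).round(1),f(c,o["eef_pos"]))
    for k in ["tag_b_hinge","tag_b_end"]:
      print([(round(d["conf"],2),np.round(d["point"],1).tolist()) for d in bot.spot_point(k,n)])
E
```

```text
clock: 14.2
eef_pos: [0.6251, 0.0409, 0.1183]
tool_rot: [-0.447, -0.546, 0.548, 0.448]
ft_force: [-0.0, 0.1, -0.8]
grip_width: -0.0
[[ 124.5   99.6  120.2]
 [  -0.7   99.3    0.4]
 [-125.5   99.7  120.6]] [-0.01301199  0.06781202 -0.78459799]
[[264.5 187.3]
 [334.9 201.5]
 [313.6 255.2]] [[336.13360087 164.86679605]]
[(0.81, [344.1, 209.3]), (0.72, [262.5, 180.2]), (0.37, [270.9, 197.5]), (0.25, [338.3, 191.9])]
[(0.6, [335.1, 191.1])]
[[466.2  57.7]
 [315.6 195.6]
 [164.6  57.8]] [[317.25068653 253.93065048]]
[(0.58, [273.4, 197.6])]
[(0.96, [317.2, 210.0])]
```

View pics/wrist5.png

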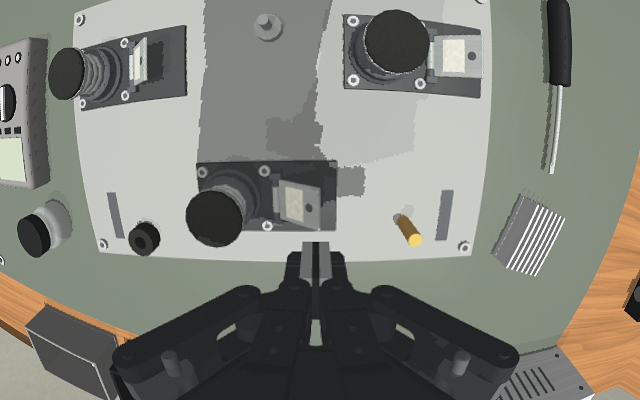

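View pics/side5.png

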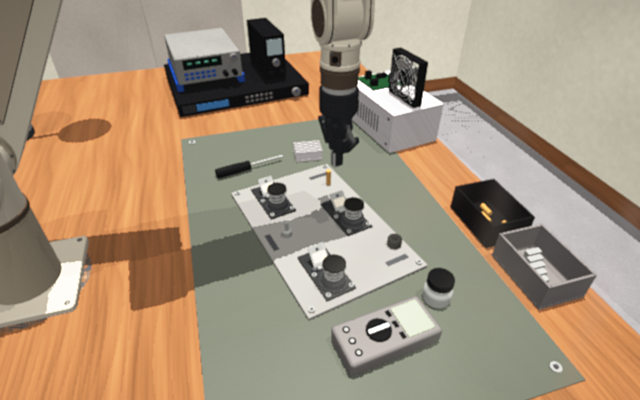

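```bash
python3 - <<'E'
from h import *
o=bot.get_obs(); M=R.from_quat(o["tool_rot"]).as_matrix()
c=bot.camera("wrist"); E=c["extrinsics"]; Rc=E[:3,:3]; pos=-Rc.T@E[:3,3]
lp=M.T@(pos-o["eef_pos"])*1000; print("cam in tool",lp)
for px in [(115,355),(130,330),(255,285),(515,350),(495,325),(290,260)]:
    u=(np.array(px)-[c["cx"],c["cy"]])/c["fx"]; th=np.hypot(*u); d=np.r_[u/th*np.sin(th),np.cos(th)]
    d=M.T@Rc.T@(d*[1,-1,-1])
    for zp in (0,12): s=(zp-lp[2])/d[2]; print(px,zp,(lp+s*d).round(0))
E
```

```text
cam in tool [ 1.42382964e-01 -1.42715370e+02  7.75990115e+01]
(115, 355) 0 [-70. -81.   0.]
(115, 355) 12 [-59. -91.  12.]
(130, 330) 0 [-70. -67.   0.]
(130, 330) 12 [-60. -79.  12.]
(255, 285) 0 [-27. -29.   0.]
(255, 285) 12 [-22. -47.  12.]
(515, 350) 0 [ 71. -79.   0.]
(515, 350) 12 [ 60. -89.  12.]
(495, 325) 0 [ 70. -64.   0.]
(495, 325) 12 [ 59. -76.  12.]
(290, 260) 0 [-13.  -6.   0.]
(290, 260) 12 [-11. -27.  12.]
```

```bash
python3 -m inch '0 0 0 -3 30 0 1; 0 0 0 0 25 0 1; 0 0 0 0 8 0 1; 0 0 0 0 6 0 1;0 0 0 0 6 0 1; 0 0 0 0 0 0 1; 0 0 0 0 0 0 1'; python3 -m inch '0 0 0 0 5 0 1; 0 0 0 0 5 0 1; 0 0 0 0 5 0 1; 0 0 0 0 3 0 1; 0 0 0 0 0 0 1; 0 0 0 0 0 0 1'
```

```text
clock: 15.42
eef_pos: [0.6272, 0.0381, 0.0449]
tool_rot: [0.448, 0.547, -0.547, -0.448]
ft_force: [0.3, 0.0, -0.1]
grip_width: 0.0
clock: 16.18
eef_pos: [0.6267, 0.038, 0.0262]
tool_rot: [-0.448, -0.547, 0.547, 0.448]
ft_force: [-0.6, -0.7, -0.0]
grip_width: 0.0003
```

```bash
python3 -m inch '0 0 0 0 3 0 1; 0 0 0 0 2 0 1; 0 0 0 0 0 0 1; 0 0 0 0 0 0 1'; python3 -m inch '0 0 0 0 1 0 1; 0 0 0 0 1 0 1; 0 0 0 0 0 0 1; 0 0 0 0 0 0 1'
python3 - <<'E'
from h import *
for n in ["wrist","side"]:
    c=bot.camera(n); v=c["color"]
    cv2.imwrite(f"pics/{n}6.png",v if n=="wrist" else cv2.resize(v[120:300,220:460],None,fx=3,fy=3))
E
```

```text
clock: 16.68
eef_pos: [0.6267, 0.038, 0.0212]
tool_rot: [-0.448, -0.547, 0.547, 0.448]
ft_force: [0.1, 0.9, 0.1]
grip_width: -0.0
clock: 17.18
eef_pos: [0.6268, 0.038, 0.0192]
tool_rot: [-0.448, -0.547, 0.547, 0.448]
ft_force: [0.0, -0.8, -0.3]
grip_width: -0.0003
```

View pics/wrist6.png

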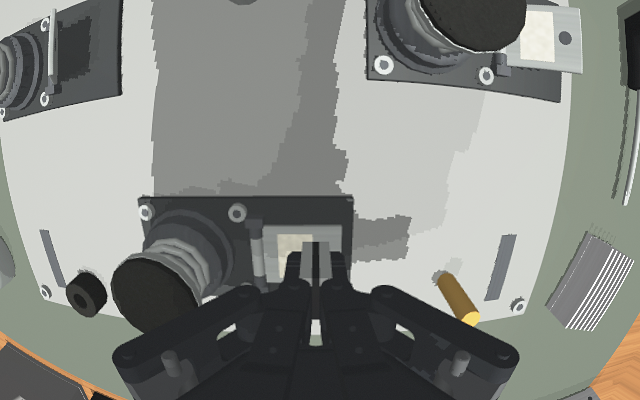

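View pics/side6.png

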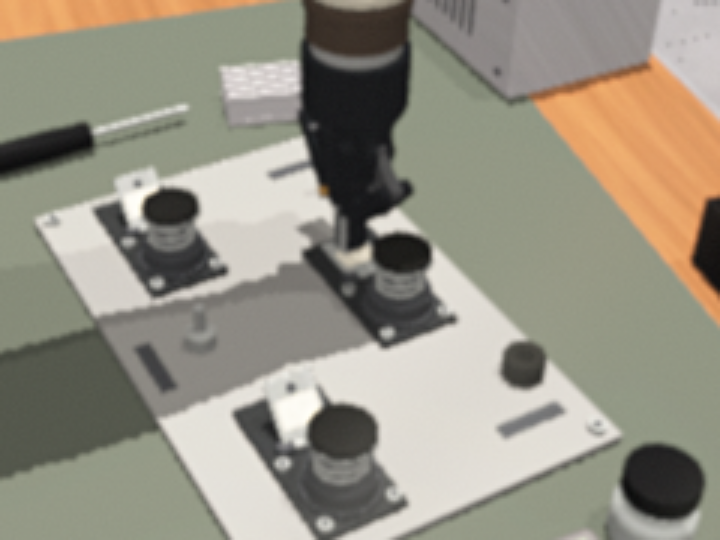

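```bash
python3 -m inch '0 0 0 0 1 0 1; 0 0 0 0 0 0 1; 0 0 0 0 0 0 1'; python3 -m inch '0 0 0 0 0.5 0 1; 0 0 0 0 0 0 1; 0 0 0 0 0 0 1'
```

```text
clock: 17.65
eef_pos: [0.627, 0.0381, 0.019]
tool_rot: [0.448, 0.547, -0.547, -0.448]
ft_force: [-2.8, 0.4, 5.4]
grip_width: -0.0001
clock: 18.02
eef_pos: [0.627, 0.0381, 0.0189]
tool_rot: [0.448, 0.547, -0.547, -0.448]
ft_force: [-3.9, 0.1, 6.6]
grip_width: 0.0
```

Firm contact at z = 0.019 (flat). Retreat and check.

```bash
python3 -m inch '0 0 0 0 -5 0 1; 0 0 0 0 -20 0 1; 0 0 0 0 -50 0 1; 0 0 0 0 -50 0 1;0 0 0 30 -20 50 1; 0 0 0 40 0 40 1;0 0 0 0 0 0 1;0 0 0 0 0 0 1'
python3 - <<'E'
from h import *
for n in ["wrist","side"]:
    c=bot.camera(n); v=c["color"]
    cv2.imwrite(f"pics/{n}7.png",v if n=="wrist" else cv2.resize(v[120:300,220:460],None,fx=3,fy=3))
E
```

```text
clock: 19.02
eef_pos: [0.5254, 0.089, 0.1631]
tool_rot: [0.448, 0.548, -0.547, -0.447]
ft_force: [0.4, -0.3, -0.1]
grip_width: 0.0002
```

View pics/wrist7.png

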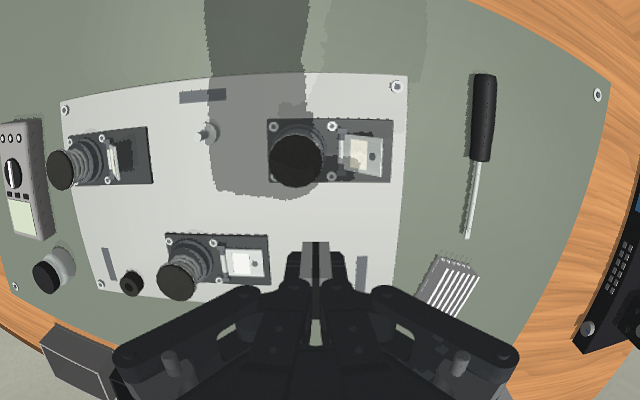

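View pics/side7.png

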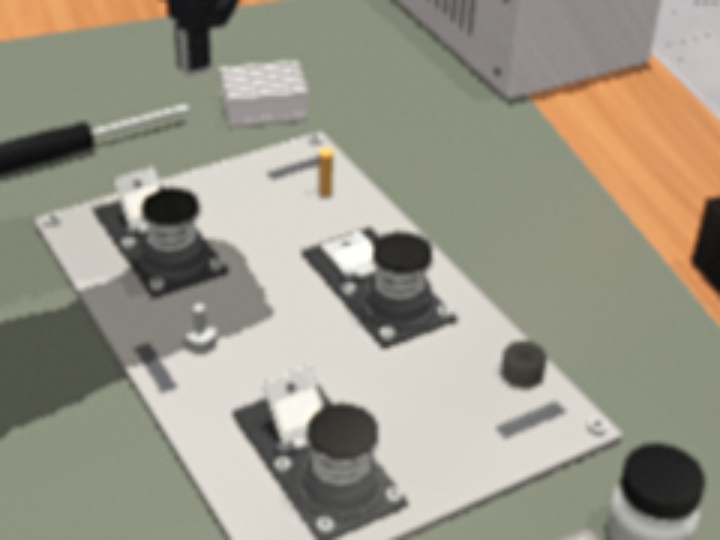

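The middle tag lies flat on its foot (side crop at about (350,255)). The other two tags are still raised, at (138,195) and (293,405), and the loose things have not moved. The gripper is clear of everything.

```bash
python3 -c "
from workcell import bot
bot.job_done()"
```

```text
the job is handed in; nothing more can be done
```

The middle mount is the soft one, and its tag is now pushed down flat. I pressed the pads left, middle, right with the shut fingertips, each about 8 mm, and let each spring back. The forces at that depth were:

| Mount | Force at about 8 mm |
|---|---|
| Left | 8.7 N (one reading) |
| Middle | about 4 N |
| Right | about 8 N |

I pushed the middle tag down until it met the foot firmly, at 19 mm above the table with 6.6 N. That is the height expected for a flat tag.

In the last side and wrist pictures the middle tag lies flat, the left and right tags are still raised, and the loose things have not moved. The gripper was clear of everything when I handed in, after about 19 s. No check failed. The only disagreement was 2–4 mm between the camera fits of the plate position, too small to matter here.

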